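# Present a specimen tube over its carrier in the reader bay

## Robot

A 6-joint arm with a two-finger parallel gripper is mounted at the origin on the work surface. World frame = base frame: x ahead of the robot, y to its left, z up, the work surface at z = 0. Lengths are in m, angles in rad, forces in N, time in s.
With the tool pointing down it reaches from about 0.3 to 1 m from the base axis. Payload 5.1 kg.
Tool frame: the origin (TCP) lies midway between the tips of the shut fingers; the grasp point (between the pads) lies 19 mm behind it; z points along the fingers, y is the line along which they close (so a half turn about z gives the same grasp; the last joint's range is limited). The gripper opens to 95 mm and grips with 3 to 60 N. Pads are 20 mm wide; open, the fingers measure 119 mm over their backs; the gripper's body (75 mm by 180 mm) begins 59 mm behind the grasp point.
Start: joints at [-1.287, 0.124, 1.65, -0, 1.367, -0.083], TCP at [0.233, -0.607, 0.176] pointing down, gripper open.
Joint ranges: [-2.61, 2.61], [-1.02, 2.33], [0.03, 2.71], [-1.35, 4.49], [0.32, 2.68], [-2.91, 2.91]. Speed limits (rad/s): [2.57, 2.57, 3.14, 3.14, 3.14, 3.14].

## Interface

Orientations are given as a unit quaternion [w, x, y, z].
In Python, from plant import arm gives the robot as it stands.
- The arm moves only by the tool send_rows, never from a script. Its argument "moves" is a list of rows, each a list of 5 numbers: the shift along the tool's x, y, z in m, then the turn about the tool's z in rad, then the gripper's target within -1 to 1 (shut at 1, half-way at 0, fully open at -1). In form: [[tx, ty, tz, twist, hand], ...]. A call has 1 to 12 rows; each row is the pose to reach, as a shift and turn from the pose commanded when the call began, along the tool's axes at that moment; what a row does not reach only later rows make up. A row lasts 1/12 s, in which the tool goes at most 41.7 mm and 7.16 degrees, less where a joint would pass 70% of its speed; a pose out of reach is approached as far as the arm can. A call with a gripper value outside its range is refused whole. The fingers move at their own pace and stop on an object; "force" is the grip in N (left out, the last holds). Time passes only in rows, so rows that repeat a pose let the fingers close. It gives the time, the measured TCP pose, the force, the opening and the grip force at its end, in the units of the state.
- arm.get_obs(): the state, without advancing time (a new reading comes with each control period).
- arm.get_image(name): name is "scene" or "side" or "wrist"; returns (picture, depth): 400x640x3 uint8, blue, green, red; 400x640 float32, m along the optical axis (not along the pixel's ray), 0 where there is no reading.
- arm.camera_info(name): a dict with "vertical_fov" (degrees; the focal length in pixels is half the picture's height over the tangent of half this angle, whatever the lens; pixels are square), "cx", "cy" (the principal point, pixels), "R" (3x3) and "t" (3): a world point X has camera coordinates R X + t. Camera axes: x right, y down, z forward; pixel columns grow to the right and rows downward; lengths in m; the calibration is good to about 2 mm. A picture is of the moment at which its call begins: read the wrist's pose just before it. camera_info takes no time and is no camera call; for the wrist camera it gives the pose at the moment of the call.
- arm.finish_job(): hands the job in; it is judged then, once.
The state is a dict: "clock": time; "qpos": joint angles; "joint_velocities": joint speeds; "effort": joint torques, N m; "position": TCP position; "tcp_rot": TCP orientation; "contact_force": force on the tool from outside, world axes, zero at the start; "moment": the same for the moment, N m; "width": finger opening in m; "grip_force": force on a finger pad.
Only numpy, scipy, OpenCV 4.12 (cv2) and the standard library are available. Lean on these libraries where they do the work, as an engineer would, in place of code of your own. Each camera call takes 0.05 s, during which the arm holds its last target. There are 200 camera calls.

## Task

Push the specimen carrier along the rollers until it is fully home against the tall screen at the end of the lane, then draw the tall tube from the rack, carry it upright over the screen, and hold it hovering about a centimetre above the carrier's well, centred so that it could be lowered straight in. The job finishes while holding: keep the tube still in the gripper for the reader, never letting it touch the carrier or the station. Keep the carrier on its rollers and leave the other tubes, the bottle and the jar alone.

Things in the scene. Friction and masses are not known exactly. Their poses are not given: they have to be found in the camera images.
- lane: Roller lane with station bay, fixed. Origin: on the table under the bay's centre. The carrier travels along the lane's y axis towards -y. Free-turning rollers, tops at z = 45 mm, from y = -42 to +315 mm; side guides with inner faces at x = +-57.5 mm, 8 mm thick, tops at z = 60 mm, end at y = +330 mm.
- screen_top (a point): Middle of the top edge of the grey end screen that closes the bay (lane x = 0, y = -60 mm, z = 150 mm): an upright panel 200 mm wide along the lane's x, 10 mm thick, from the table up to 150 mm.
- reader_top (a point): Centre of the top of the white reader head beside the bay (lane x = 97 mm, y = 0, z = 130 mm); the head is 44 x 60 x 50 mm on a pillar.
- bay (a point): Point fixed to the station, axes as the lane's: where the centre of the well's mouth lies when the carrier is fully home against the end screen (lane x = 0, y = 0, z = 105 mm).
- carrier: Loose specimen carrier, a light blue square tote 110 x 110 x 60 mm tall with a white insert, standing on the rollers between the guides 150 to 220 mm upstream (lane +y) of home, axes nearly parallel to the lane's. About 0.3 to 0.6 kg, rolls easily, can be pushed with a few newtons on its +y wall. Origin: centre of its underside.
- well (a point): Centre of the mouth of the carrier's only well, a round hole 40 mm wide and 52 mm deep in the middle of its flat top, 60 mm above the carrier's underside.
- rack: White rack block fixed to the table, 210 x 60 x 45 mm tall, three round 30 mm holes 35 mm deep in a row along its x axis at x = -70, 0 and +70 mm. Origin: centre of its underside. The tubes stand 35 mm deep in its holes, in any order.
- tall_tube: The tall capped specimen tube, the tallest of the three in the rack: white body 28 mm diameter, blue cap 30 mm diameter, 100 mm tall overall, the cap being the top 30 mm. About 60 g. Origin: centre of its underside; z along the tube to the cap.
- short_tube_a: One of two short capped specimen tubes in the rack, 28 mm diameter, 72 mm tall (cap 30 mm diameter, top 22 mm). Origin: centre of its underside. Leave alone.
- short_tube_b: The other short capped specimen tube in the rack, same size. Origin: centre of its underside. Leave alone.
- bottle: Amber bottle standing on the table beyond the station, 64 mm diameter, 160 mm tall. Origin: centre of its underside. Leave alone.
- jar: White jar standing on the table, 60 mm diameter, 80 mm tall. Origin: centre of its underside. Leave alone.
Things that resemble listed ones, but are neither listed nor needed, are in the scene too. There is more than one size of the carrier; the job needs the largest.

How it is judged:
On the way, in this order (a step that is already met when the one before it is completed fails the run):
1. the carrier is home in the bay (within 8 mm), with the tall tube still in the rack (y of well in the frame of bay between -0.008 and 0.008 m and x of well in the frame of bay between -0.008 and 0.008 m and z of well in the frame of bay between -0.008 and 0.008 m and linear speed of carrier below 0.05 m/s and height (world z) of tall_tube below 0.03 m), for 0.2 s.
2. the tall tube is lifted over the height of the screen (height (world z) of tall_tube above 0.15 m and contact force between tall_tube and the fingers above 0.5 N), for 0.05 s.
At the end, for the whole second after the job is handed in: Carrier still and home (well within 8 mm of the bay point per axis). Tall tube held by the fingers alone, still, upright within 0.10 rad, underside 3 to 22 mm above the well's mouth and within 6 mm of its axis, touching neither carrier nor station (y of well in the frame of bay between -0.008 and 0.008 m and x of well in the frame of bay between -0.008 and 0.008 m and z of well in the frame of bay between -0.008 and 0.008 m and linear speed of each of carrier, tall_tube below 0.02 m/s and horizontal distance between tall_tube and well below 0.006 m and z of tall_tube in the frame of well between 0.003 and 0.022 m and angle between tall_tube's own z axis and vertical below 0.1 rad and contact force between tall_tube and the fingers above 0.5 N and contact force between tall_tube and carrier below 0.05 N and contact force between tall_tube and lane below 0.05 N); the arm keeps its last pose, push and grip.
It fails at once if the tall tube touches the carrier or the station (over 0.3 N) (contact force between tall_tube and carrier above 0.3 N or contact force between tall_tube and lane above 0.3 N).
It fails at once if the carrier is lifted more than 15 mm off the rollers or tipped over 0.15 rad (height (world z) of carrier above 0.06 m or angle between carrier's own z axis and vertical above 0.15 rad).
It fails at once if the tall tube is tipped more than 0.5 rad (angle between tall_tube's own z axis and vertical above 0.5 rad).
It fails at once if another tube, the bottle or the jar is moved more than 20 mm or tipped (distance of any of short_tube_a, short_tube_b, bottle, jar from where it was at the start of the episode above 0.02 m or angle between any of short_tube_a, short_tube_b, bottle, jar's own z axis and vertical above 0.35 rad).
It also fails if it takes over 64 s, if anything falls off the work surface, if the arm or the gripper's body presses on something with over 40 N, if the wrist force passes 120 N, or if a joint passes its speed limit or range.

## Working session

There is one attempt and no reset: what is moved stays moved. The work goes in short steps, Python scripts to look and compute and a tool call to move; the robot and the scene stay as the last step left them, time stands still between calls to the robot, and variables do not carry over. Pictures are saved under pics/ and viewed, at most 10 in all, crops included, and the job is handed in when it is done.

Besides the shell and the picture viewer there is one more tool, called after "Call:" by a JSON object that holds its "op" and its "data", one argument or row to a line. send_rows: Moves the arm, as the interface text tells. Its arguments: {"type":"object","properties":{"moves":{"type":"array"},"force":{"type":"number"}},"required":["moves"]}

```bash
mkdir -p pics; cat > h.py <<'E'
import numpy as np, cv2
from plant import arm
def grab(n):
    im,d=arm.get_image(n); c=arm.camera_info(n)
    return im,d,c
def cloud(d,c):
    h,w=d.shape; f=h/2/np.tan(np.radians(c["vertical_fov"])/2)
    u,v=np.meshgrid(np.arange(w),np.arange(h))
    P=np.stack([(u-c["cx"])/f*d,(v-c["cy"])/f*d,d],-1)
    return (P-np.array(c["t"]))@np.array(c["R"])
E
python3 - <<'E'
from h import *
print(arm.get_obs())
for n in("scene","side"):
    im,d,c=grab(n); cv2.imwrite(f"pics/{n}0.png",im); np.savez(f"{n}0.npz",im=im,P=cloud(d,c),d=d); print(n,c)
E
```

```text
{'clock': 0.0, 'qpos': array([-1.28660511e+00,  1.24494108e-01,  1.65164924e+00, -1.50819049e-05,
        1.36749316e+00, -8.25881418e-02]), 'joint_velocities': array([-0.00027927, -0.00241258, -0.00180519, -0.00081293,  0.00187889,
        0.00092261]), 'effort': array([-8.97105328e-04, -4.17611253e+01, -3.59930563e+01,  7.73390452e-02,
        4.93500789e-02, -1.90749101e-04]), 'position': array([ 0.23287234, -0.60609064,  0.17460888]), 'tcp_rot': array([-1.01599656e-03,  9.83230397e-01,  1.82364862e-01, -1.10184066e-04]), 'contact_force': array([ 1.25331507, -0.3252729 , -0.22753306]), 'moment': array([-0.0165195 ,  0.01855518,  0.02435325]), 'grip_force': 0.0, 'width': 0.09511684149816904}
scene {'vertical_fov': 51.427550726960725, 'cx': 315.4574918033573, 'cy': 201.92860039074228, 'R': array([[ 0.88896714,  0.45796838, -0.00154549],
       [ 0.37509281, -0.73002443, -0.57128777],
       [-0.26275999,  0.50727635, -0.82074837]]), 't': array([-0.48305578, -0.19955773,  1.11611979])}
side {'vertical_fov': 50.190649995864185, 'cx': 319.6465435428137, 'cy': 202.51198108349263, 'R': array([[-0.99093561, -0.13424046,  0.00510968],
       [-0.08593842,  0.60422722, -0.79216416],
       [ 0.10325307, -0.78542279, -0.61028669]]), 't': array([0.55749755, 0.18215233, 0.95305389])}
```

View pics/scene0.png

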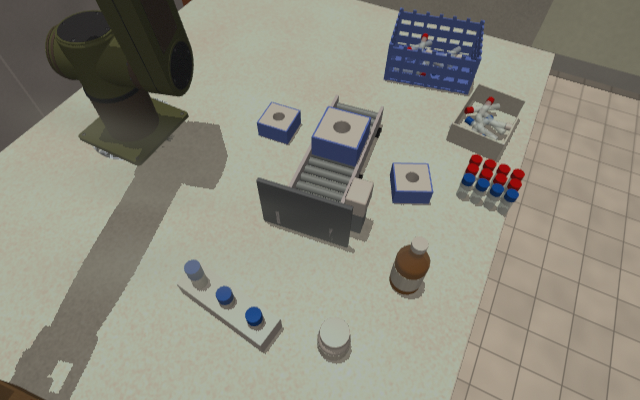

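View pics/side0.png

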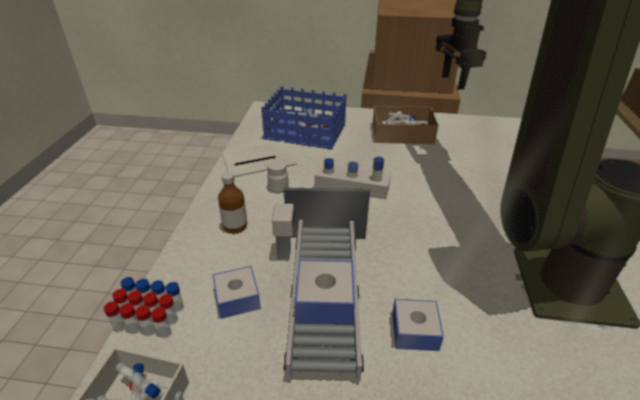

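The scene view shows the carrier on the lane (341,128), the end screen (305,212), the reader (360,190), and the rack with caps at (193,270), (224,296) and (254,316). The side view shows the tallest tube at (378,165). Next I'll measure their positions from depth.

```bash
python3 - <<'E'
from h import *
for n,cp,caps in(("scene",(341,128),[(193,270),(224,296),(254,316)]),("side",(326,282),[(378,163),(352,168),(328,164)])):
    z=np.load(n+"0.npz"); P=z["P"]; im=z["im"].astype(int); ok=z["d"]>0
    print(n,"table z",np.median(P[ok&(abs(P[...,2])<.02)][:,2]))
    for u,v in caps:
        w=P[v-22:v+30,u-14:u+15].reshape(-1,3); w=w[w[:,2]>0.06]
        if len(w)==0: print("cap none"); continue
        zt=np.percentile(w[:,2],95); t=w[w[:,2]>zt-.006]; print("cap",u,v,"top",zt.round(4),(t.min(0)+t.max(0))[:2]/2,t.mean(0).round(4),len(t))
    m=ok&(abs(P[...,2]-.105)<.008); lab=cv2.connectedComponents(m.astype(np.uint8))[1]
    for dx in(-22,22):
        l=lab[cp[1],cp[0]+dx]
        q=P[lab==l]; r=cv2.minAreaRect((q[:,:2]*1000).astype(np.float32)); print("carrier",l,len(q),q.mean(0).round(4),r)
    # screen top
    b=P[...,:2]; 
    m=ok&(abs(P[...,2]-.150)<.006); nn,lab,st,ce=cv2.connectedComponentsWithStats(m.astype(np.uint8))
    for i in range(1,nn):
        if st[i,4]>25: q=P[lab==i]; print("z150",ce[i].round(),st[i,4],q.mean(0).round(4),cv2.minAreaRect((q[:,:2]*1000).astype(np.float32)))
    m=ok&(abs(P[...,2]-.130)<.006); nn,lab,st,ce=cv2.connectedComponentsWithStats(m.astype(np.uint8))
    for i in range(1,nn):
        if st[i,4]>60: q=P[lab==i]; print("z130",ce[i].round(),st[i,4],q.mean(0).round(4),cv2.minAreaRect((q[:,:2]*1000).astype(np.float32)))
E
```

```text
scene table z 0.0023686517441256073
cap 193 270 top 0.1135 [ 0.61194172 -0.38524372] [ 0.4471 -0.2982  0.1216] 209
cap 224 296 top 0.086 [ 0.6467043  -0.39020709] [ 0.5169 -0.3079  0.0981] 202
cap 254 316 top 0.0857 [ 0.68183231 -0.39441859] [ 0.5869 -0.3185  0.1054] 230
carrier 10 1654 [0.5326 0.1522 0.1066] ((530.681884765625, 157.86688232421875), (110.98866271972656, 114.62569427490234), 6.2559590339660645)
carrier 10 1654 [0.5326 0.1522 0.1066] ((530.681884765625, 157.86688232421875), (110.98866271972656, 114.62569427490234), 6.2559590339660645)
z150 [115.  97.] 206 [ 0.0407 -0.0386  0.1508] ((30.847583770751953, -38.92304229736328), (115.98582458496094, 35.72794723510742), 38.91436004638672)
z150 [305. 194.] 614 [ 0.5608 -0.0812  0.1504] ((558.3167724609375, -80.45613098144531), (198.95249938964844, 12.761890411376953), 6.442081451416016)
z150 [417. 250.] 46 [ 0.7956 -0.0995  0.1513] ((795.9441528320312, -97.66703796386719), (27.995460510253906, 11.313292503356934), 4.003147602081299)
z130 [121. 103.] 218 [ 0.042  -0.0315  0.13  ] ((31.9361572265625, -29.46389389038086), (122.92
[... 2425 characters left out ...]
((-249.00538635253906, -1894.530029296875), (348.3736877441406, 38.90729904174805), 1.2766237258911133)
z130 [406.  44.] 154 [ 0.3478 -1.2358  0.1299] ((349.1225891113281, -1235.4173583984375), (258.5632019042969, 23.43849754333496), 0.07584023475646973)
z130 [327. 196.] 353 [ 0.5569 -0.0751  0.1301] ((557.4893798828125, -74.56754302978516), (197.30210876464844, 7.814642429351807), 6.095450401306152)
z130 [282. 213.] 344 [ 0.6472 -0.0049  0.1282] ((647.9890747070312, -7.2084808349609375), (43.541351318359375, 62.410743713378906), 5.521154403686523)
z130 [593. 260.] 299 [0.0192 0.0555 0.1301] ((10.244392395019531, 51.26825714111328), (35.56264114379883, 111.61405944824219), 76.75845336914062)
```

```bash
cat >> h.py <<'E'
from scipy.spatial.transform import Rotation as R
def rot(o): q=o["tcp_rot"]; return R.from_quat([q[1],q[2],q[3],q[0]])
def plan(xyz,ydeg=None):
    """tool-axis shift and twist to bring TCP to xyz with tool y (mod 180) at world angle ydeg"""
    o=arm.get_obs(); r=rot(o); M=r.as_matrix()
    a=np.degrees(np.arctan2(M[1,1],M[0,1]))
    tw=0 if ydeg is None else np.radians(((a-ydeg)+90)%180-90)
    print("t",round(o["clock"],2),"pos",o["position"].round(4),"yang",a.round(2),"zax",M[:,2].round(3),"F",o["contact_force"].round(1),"w",round(o["width"],4),"q",o["qpos"].round(2))
    print("shift",(M.T@(np.array(xyz)-o["position"])).round(4),"twist",round(tw,4))
def circ(q):
    c,r=cv2.minEnclosingCircle((q[:,:2]*1000).astype(np.float32)); return np.round(c,1),round(r,1)
E
python3 - <<'E'
from h import *
for n in("scene","side"):
    z=np.load(n+"0.npz"); P=z["P"]; im=z["im"]; ok=z["d"]>0
    reg=ok&(P[...,0]>.3)&(P[...,0]<.75)&(P[...,1]<-.2)&(P[...,1]>-.55)
    for nm,lo,hi in(("tall",.104,.118),("short",.076,.09),("rack",.04,.05)):
        m=reg&(P[...,2]>lo)&(P[...,2]<hi); nn,lab,st,ce=cv2.connectedComponentsWithStats(m.astype(np.uint8))
        for i in range(1,nn):
            if st[i,4]>12: q=P[lab==i]; print(n,nm,ce[i].round(),st[i,4],q.mean(0).round(4),circ(q),cv2.minAreaRect((q[:,:2]*1000).astype(np.float32)))
plan([.519,.28,.3],6.3)
E
```

```text
scene tall [192. 267.] 219 [ 0.4426 -0.2957  0.1114] (array([ 441.1, -294.9]), 15.5) ((441.5838317871094, -294.82196044921875), (29.247264862060547, 29.978374481201172), 41.140602111816406)
scene short [198. 277.] 46 [ 0.4503 -0.3003  0.0829] (array([ 444.4, -296.4]), 14.1) ((448.8442077636719, -299.52960205078125), (28.23772430419922, 10.80987548828125), 54.89430618286133)
scene short [224. 293.] 213 [ 0.5118 -0.3047  0.0835] (array([ 510.7, -303.8]), 14.8) ((511.3899841308594, -304.1836853027344), (27.591936111450195, 27.271921157836914), 34.86132049560547)
scene short [253. 314.] 231 [ 0.5806 -0.3133  0.0834] (array([ 579.9, -312.6]), 14.9) ((580.2529296875, -312.6585693359375), (28.901596069335938, 28.303014755249023), 89.54552459716797)
scene short [334. 332.] 740 [ 0.722  -0.2748  0.0815] (array([ 721.4, -273.9]), 26.5) ((721.9197998046875, -273.94390869140625), (50.50093460083008, 52.50625991821289), 26.929061889648438)
scene rack [231. 305.] 2472 [ 0.521  -0.308   0.0467] (array([ 510.2, -304.5]), 109.1) ((510.1049499511719, -303.27276611328125), (60.958457946777344, 210.9618
[... 1747 characters left out ...]
 0.0464] (array([ 622. , -516.8]), 30.9) ((622.1665649414062, -515.206787109375), (7.416430473327637, 61.62725830078125), 83.2878646850586)
side rack [353. 176.] 752 [ 0.509  -0.2959  0.0436] (array([ 510.5, -302.9]), 108.6) ((510.6858825683594, -302.89508056640625), (68.44950103759766, 209.36424255371094), 83.14177703857422)
side rack [277. 178.] 75 [ 0.7168 -0.2531  0.0451] (array([ 720.6, -268.8]), 29.5) ((716.848876953125, -258.3096923828125), (58.43671417236328, 32.77247619628906), 20.759239196777344)
t 0.1 pos [ 0.2329 -0.6062  0.1747] yang -68.98 zax [-0.001  0.002 -1.   ] F [-0.3 -1.   0.6] w 0.0955 q [-1.29  0.12  1.65 -0.    1.37 -0.08]
shift [ 0.5849 -0.7248 -0.1239] twist -1.3139
```

Call:
{"op": "send_rows", "data": {
  "moves": [
    [0, 0, -0.04, 0, 0],
    [0, 0, -0.08, 0, 0],
    [0, 0, -0.124, 0, 0],
    [0.585, -0.725, -0.124, -1.314, 0],
    [0.585, -0.725, -0.124, -1.314, 0],
    [0.585, -0.725, -0.124, -1.314, 0],
    [0.585, -0.725, -0.124, -1.314, 0],
    [0.585, -0.725, -0.124, -1.314, 0],
    [0.585, -0.725, -0.124, -1.314, 0],
    [0.585, -0.725, -0.124, -1.314, 0],
    [0.585, -0.725, -0.124, -1.314, 0],
    [0.585, -0.725, -0.124, -1.314, 0]
  ]
}}

```text
clock: 1.1
position: [0.3481, -0.2478, 0.298]
tcp_rot: [-0.0, 0.733, 0.681, 0.0]
contact_force: [1.4, 0.1, -0.2]
width: 0.0476
grip_force: 0.0
```

```bash
python3 -c "
from h import *
plan([.519,.28,.3],6.3)"
```

```text
t 1.1 pos [ 0.3481 -0.2478  0.298 ] yang -4.21 zax [-0.  0. -1.] F [ 1.4  0.1 -0.2] w 0.0476 q [-0.74 -0.43  1.94  0.    1.63 -0.67]
shift [ 0.539   0.1317 -0.0019] twist -0.1835
```

Call:
{"op": "send_rows", "data": {
  "moves": [
    [0.539, 0.132, 0, -0.18, 0],
    [0.539, 0.132, 0, -0.18, 0],
    [0.539, 0.132, 0, -0.18, 0],
    [0.539, 0.132, 0, -0.18, 0],
    [0.539, 0.132, 0, -0.18, 0],
    [0.539, 0.132, 0, -0.18, 0],
    [0.539, 0.132, 0, -0.18, 0],
    [0.539, 0.132, 0, -0.18, 0],
    [0.539, 0.132, 0, -0.18, 0],
    [0.539, 0.132, 0, -0.18, 0],
    [0.539, 0.132, 0, -0.18, 0],
    [0.539, 0.132, 0, -0.18, 0]
  ]
}}

```text
clock: 2.1
position: [0.505, 0.2271, 0.2979]
tcp_rot: [-0.0, 0.67, 0.742, -0.0]
contact_force: [-0.1, 0.0, -0.7]
width: 0.0472
grip_force: 0.0
```

```bash
python3 -c "
from h import *
plan([.519,.28,.3],6.3)
plan([.519,.28,.08],6.3)"
```

```text
t 2.1 pos [0.505  0.2271 0.2979] yang 5.83 zax [-0. -0. -1.] F [-0.1  0.  -0.7] w 0.0472 q [ 0.33 -0.14  1.71 -0.    1.57  0.22]
shift [ 0.0512  0.0193 -0.0021] twist -0.0083
t 2.1 pos [0.505  0.2271 0.2979] yang 5.83 zax [-0. -0. -1.] F [-0.1  0.  -0.7] w 0.0472 q [ 0.33 -0.14  1.71 -0.    1.57  0.22]
shift [0.0512 0.0194 0.2179] twist -0.0083
```

Call:
{"op": "send_rows", "data": {
  "moves": [
    [0.03, 0.01, 0, -0.008, 0],
    [0.051, 0.019, 0.03, -0.008, 0],
    [0.051, 0.019, 0.07, -0.008, 0],
    [0.051, 0.019, 0.11, -0.008, 0],
    [0.051, 0.019, 0.15, -0.008, 0],
    [0.051, 0.019, 0.18, -0.008, 0],
    [0.051, 0.019, 0.2, -0.008, 0],
    [0.051, 0.019, 0.218, -0.008, 0],
    [0.051, 0.019, 0.218, -0.008, 0],
    [0.051, 0.019, 0.218, -0.008, 0],
    [0.051, 0.019, 0.218, -0.008, 0]
  ]
}}

```text
clock: 3.02
position: [0.5196, 0.2778, 0.0817]
tcp_rot: [0.0, 0.668, 0.745, 0.001]
contact_force: [0.3, -1.0, 0.7]
width: 0.0479
grip_force: 0.0
```

```bash
python3 -c "
from h import *
im,d,c=grab('side'); cv2.imwrite('pics/side1.png',im)
plan([.519,.28,.08],6.3)
b=np.array([.5515,-.0197]); e=np.array([-np.sin(np.radians(6.3)),np.cos(np.radians(6.3))])
print(b+.066*e); plan([*(b+.066*e),.08],6.3)"
```

```text
t 3.07 pos [0.5201 0.278  0.0824] yang 6.24 zax [ 0.003  0.001 -1.   ] F [-0.4 -0.4 -0.6] w 0.0475 q [0.4  0.07 1.87 0.   1.2  0.29]
shift [ 0.0021 -0.0009  0.0024] twist -0.001
[0.54425754 0.04590142]
t 3.07 pos [0.5201 0.278  0.0824] yang 6.24 zax [ 0.003  0.001 -1.   ] F [-0.4 -0.4 -0.6] w 0.0475 q [0.4  0.07 1.87 0.   1.2  0.29]
shift [-0.2334 -0.0012  0.0022] twist -0.001
```

View pics/side1.png

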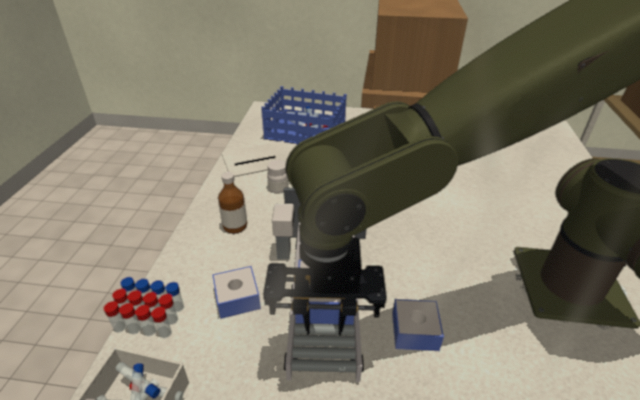

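The fingers are behind the carrier's +y wall, inside the guides (about (312,320) and (342,322)). I'll start the push.

Call:
{"op": "send_rows", "data": {
  "moves": [
    [-0.01, 0, 0.002, 0, 0],
    [-0.02, 0, 0.002, 0, 0],
    [-0.03, 0, 0.002, 0, 0],
    [-0.036, 0, 0.002, 0, 0],
    [-0.041, 0, 0.002, 0, 0],
    [-0.046, 0, 0.002, 0, 0],
    [-0.051, 0, 0.002, 0, 0],
    [-0.056, 0, 0.002, 0, 0],
    [-0.061, 0, 0.002, 0, 0],
    [-0.066, 0, 0.002, 0, 0],
    [-0.071, 0, 0.002, 0, 0],
    [-0.076, 0, 0.002, 0, 0]
  ]
}}

```text
clock: 4.07
position: [0.5272, 0.2016, 0.0785]
tcp_rot: [-0.0, 0.667, 0.745, -0.0]
contact_force: [0.4, -0.0, -0.4]
width: 0.0479
grip_force: 0.0
```

Call:
{"op": "send_rows", "data": {
  "moves": [
    [-0.005, 0, 0, 0, 0],
    [-0.01, 0, 0, 0, 0],
    [-0.015, 0, 0, 0, 0],
    [-0.02, 0, 0, 0, 0],
    [-0.025, 0, 0, 0, 0],
    [-0.03, 0, 0, 0, 0],
    [-0.035, 0, 0, 0, 0],
    [-0.04, 0, 0, 0, 0],
    [-0.045, 0, 0, 0, 0],
    [-0.05, 0, 0, 0, 0],
    [-0.055, 0, 0, 0, 0],
    [-0.06, 0, 0, 0, 0]
  ]
}}

```text
clock: 5.07
position: [0.5337, 0.1418, 0.0785]
tcp_rot: [0.0, 0.668, 0.745, -0.0]
contact_force: [0.9, -0.1, 0.3]
width: 0.048
grip_force: 0.0
```

```bash
python3 -c "
from h import *
plan([.5443,.0459,.08],6.3)"
```

```text
t 5.07 pos [0.5337 0.1418 0.0785] yang 6.25 zax [ 0. -0. -1.] F [ 0.9 -0.1  0.3] w 0.048 q [ 0.16 -0.01  1.96 -0.    1.19  0.05]
shift [-0.0965  0.0001 -0.0015] twist -0.001
```

Call:
{"op": "send_rows", "data": {
  "moves": [
    [-0.005, 0, 0, 0, 0],
    [-0.01, 0, 0, 0, 0],
    [-0.015, 0, 0, 0, 0],
    [-0.02, 0, 0, 0, 0],
    [-0.025, 0, 0, 0, 0],
    [-0.03, 0, 0, 0, 0],
    [-0.035, 0, 0, 0, 0],
    [-0.04, 0, 0, 0, 0],
    [-0.045, 0, 0, 0, 0],
    [-0.05, 0, 0, 0, 0],
    [-0.055, 0, 0, 0, 0],
    [-0.06, 0, 0, 0, 0]
  ]
}}

```text
clock: 6.07
position: [0.5403, 0.0822, 0.0785]
tcp_rot: [0.0, 0.668, 0.745, 0.0]
contact_force: [-0.5, 1.1, -0.4]
width: 0.0474
grip_force: 0.0
```

```bash
python3 -c "
from h import *
im,d,c=grab('scene'); cv2.imwrite('pics/scene2.png',im); P=cloud(d,c)
plan([.5443,.0459,.08],6.3)
m=(d>0)&(abs(P[...,2]-.106)<.007)&(abs(P[...,0]-.545)<.09)&(P[...,1]>-.09)&(P[...,1]<.12)
a=np.radians(6.3);q=P[m][:,:2]-[.5515,-.0197];L=q@np.array([[np.cos(a),-np.sin(a)],[np.sin(a),np.cos(a)]])
print(len(L),np.percentile(L,[1,50,99],axis=0))"
```

```text
t 6.12 pos [0.5404 0.0815 0.0785] yang 6.22 zax [ 0.    -0.001 -1.   ] F [ 0.  -0.7  0.6] w 0.0477 q [ 0.05 -0.02  1.97 -0.    1.19 -0.06]
shift [-0.0358  0.0001 -0.0015] twist -0.0014
493 [[-0.05523099 -0.06659498]
 [ 0.00329509  0.12328004]
 [ 0.07451486  0.14286285]]
```

View pics/scene2.png

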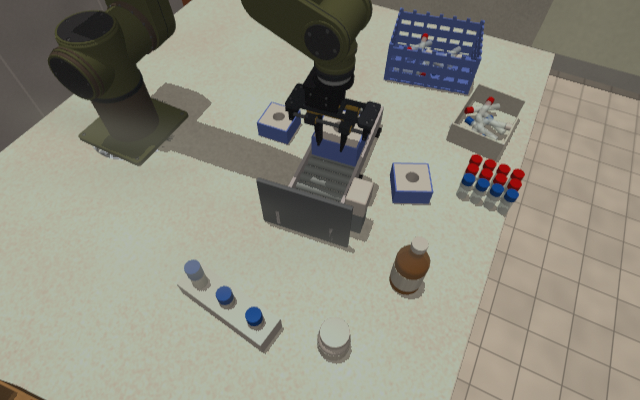

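The fingers at (318,148) and (343,155) may be in front of the carrier's wall, so it's unclear whether the carrier has moved. I'll enlarge the picture to check.

```bash
python3 -c "
from h import *
im,d,c=grab('side'); P=cloud(d,c); s=cv2.imread('pics/scene2.png')
A=cv2.resize(s[80:200,250:400],None,fx=2.6,fy=2.6,interpolation=3); B=cv2.resize(im[200:380,250:410],(390,312*180*160//160//180*1),interpolation=3)
B=cv2.resize(im[240:360,250:400],None,fx=2.6,fy=2.6,interpolation=3)
cv2.imwrite('pics/crop3.png',np.hstack([A,B]))
a=np.radians(6.3);L=(P[...,:2]-[.5515,-.0197])@np.array([[np.cos(a),-np.sin(a)],[np.sin(a),np.cos(a)]])
for v in range(250,345,6): print(v,[(round(L[v,u,0]*1e3),round(L[v,u,1]*1e3),round(P[v,u,2]*1e3)) for u in(305,326,345)])
"
```

```text
250 [(46, 34, 44), (-1, 33, 44), (-45, 31, 44)]
256 [(46, 43, 34), (-2, 44, 36), (-45, 42, 35)]
262 [(40, 131, 104), (-2, 129, 103), (-40, 130, 106)]
268 [(40, 148, 104), (-2, 146, 103), (-40, 145, 104)]
274 [(39, 163, 104), (-2, 157, 99), (-39, 161, 104)]
280 [(38, 179, 104), (-2, 158, 82), (-39, 177, 104)]
286 [(37, 195, 105), (-3, 158, 65), (-39, 191, 103)]
292 [(36, 209, 105), (-3, 206, 103), (-38, 209, 107)]
298 [(36, 224, 105), (-3, 223, 106), (-38, 220, 103)]
304 [(35, 234, 101), (-3, 232, 99), (-38, 233, 102)]
310 [(35, 234, 84), (-3, 234, 84), (-38, 234, 86)]
316 [(36, 232, 64), (-4, 233, 66), (-39, 233, 67)]
322 [(36, 232, 45), (-4, 233, 48), (-40, 232, 48)]
328 [(36, 243, 41), (-4, 243, 44), (-40, 242, 43)]
334 [(37, 226, -1), (-4, 246, 29), (-40, 247, 32)]
340 [(34, 269, 41), (-4, 269, 42), (-40, 266, 40)]
```

View pics/crop3.png

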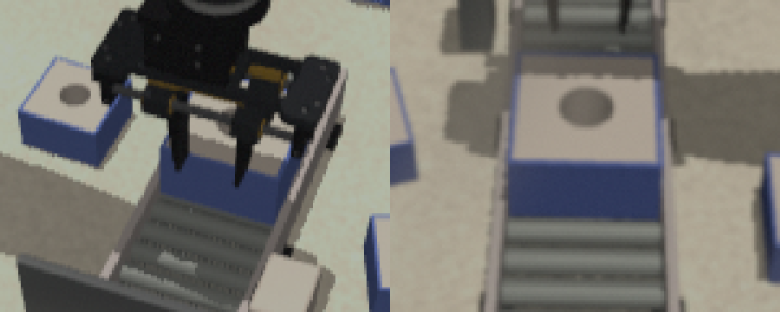

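The carrier hasn't moved: its +y wall is still at lane y = 0.234. The fingers are now downstream of it, and no force was read at any of the three stops I sampled, so they seem to have gone through without contact. I'll lift, go back behind the carrier, and push again lower in short strokes, checking the force at each one.

Call:
{"op": "send_rows", "data": {
  "moves": [
    [0, 0, -0.04, 0, 0],
    [0, 0, -0.08, 0, 0],
    [0, 0, -0.09, 0, 0],
    [0.04, 0, -0.09, 0, 0],
    [0.08, 0, -0.09, 0, 0],
    [0.12, 0, -0.09, 0, 0],
    [0.16, 0, -0.09, 0, 0],
    [0.18, 0, -0.09, 0, 0],
    [0.19, 0, -0.07, 0, 0],
    [0.19, 0, -0.03, 0, 0],
    [0.19, 0, 0, 0, 0],
    [0.19, 0, 0.013, 0, 0]
  ]
}}

```text
clock: 7.17
position: [0.5162, 0.2708, 0.0603]
tcp_rot: [-0.002, 0.667, 0.745, -0.003]
contact_force: [-1.2, 0.0, -0.9]
width: 0.0474
grip_force: 0.0
```

Call:
{"op": "send_rows", "data": {
  "moves": [
    [0, 0, 0, 0, 0],
    [-0.01, 0, 0, 0, 0],
    [-0.02, 0, 0, 0, 0],
    [-0.03, 0, 0, 0, 0],
    [-0.038, 0, 0, 0, 0]
  ]
}}

```text
clock: 7.58
position: [0.5254, 0.2327, 0.0679]
tcp_rot: [0.001, 0.668, 0.744, 0.002]
contact_force: [0.0, 0.3, 0.5]
width: 0.0475
grip_force: 0.0
```

Call:
{"op": "send_rows", "data": {
  "moves": [
    [-0.004, 0, 0, 0, 0],
    [-0.008, 0, 0, 0, 0],
    [-0.011, 0, 0, 0, 0]
  ]
}}

```text
clock: 7.83
position: [0.5253, 0.2223, 0.0661]
tcp_rot: [0.0, 0.668, 0.744, 0.0]
contact_force: [-0.9, 0.9, -0.1]
width: 0.0475
grip_force: 0.7
```

```bash
cat >> h.py <<'E'
def lane(X):
    a=np.radians(6.3); return (np.asarray(X)[...,:2]-[.5515,-.0197])@np.array([[np.cos(a),-np.sin(a)],[np.sin(a),np.cos(a)]])
E
python3 -c "
from h import *
plan([.5443,.0459,.065],6.3); print(lane(arm.get_obs()['position']))
im,d,c=grab('side'); P=cloud(d,c); L=lane(P); v0,v1,u0,u1=230,370,240,410
cv2.imwrite('pics/crop4.png',cv2.resize(im[v0:v1,u0:u1],None,fx=4,fy=4,interpolation=3))
for u in(312,326,341): print([(v,round(L[v,u,1]*1e3),round(P[v,u,2]*1e3)) for v in range(296,335,4)])
"
```

```text
t 7.83 pos [0.5253 0.2223 0.0661] yang 6.2 zax [ 0.001  0.    -1.   ] F [-0.9  0.9 -0.1] w 0.0475 q [0.31 0.04 1.93 0.   1.17 0.2 ]
shift [-1.774e-01 -1.000e-04  1.000e-03] twist -0.0018
[0.00049253 0.24338226]
[(296, 218, 104), (300, 225, 101), (304, 232, 99), (308, 234, 90), (312, 232, 76), (316, 233, 64), (320, 233, 53), (324, 235, 43), (328, 245, 44), (332, 248, 36)]
[(296, 219, 106), (300, 226, 104), (304, 233, 101), (308, 234, 90), (312, 232, 77), (316, 233, 65), (320, 233, 54), (324, 234, 44), (328, 243, 44), (332, 246, 35)]
[(296, 256, 151), (300, 255, 140), (304, 257, 131), (308, 257, 121), (312, 232, 78), (316, 234, 69), (320, 232, 54), (324, 233, 42), (328, 242, 42), (332, 248, 39)]
```

View pics/crop4.png

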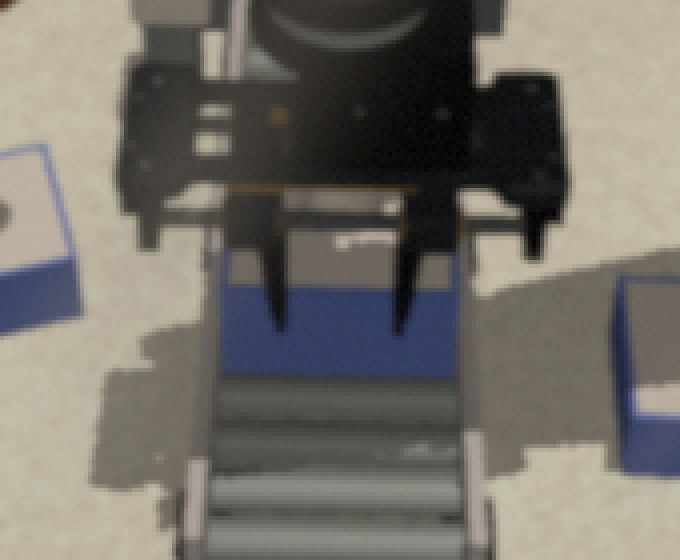

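The picture shows the fingertips, crop (280,330) and (400,335), right at the carrier's +y wall. Now I'll creep forward in small strokes.

Call:
{"op": "send_rows", "data": {
  "moves": [
    [-0.003, 0, 0, 0, 0],
    [-0.006, 0, 0, 0, 0]
  ]
}}

```text
clock: 8.05
position: [0.5256, 0.2171, 0.0656]
tcp_rot: [-0.0, 0.667, 0.745, 0.0]
contact_force: [0.2, 0.2, 0.2]
width: 0.0474
grip_force: 0.4
```

Call:
{"op": "send_rows", "data": {
  "moves": [
    [-0.003, 0, 0, 0, 0],
    [-0.006, 0, 0, 0, 0]
  ]
}}

```text
clock: 8.22
position: [0.5262, 0.2109, 0.0655]
tcp_rot: [-0.0, 0.667, 0.745, 0.0]
contact_force: [-0.0, 0.8, 0.3]
width: 0.0479
grip_force: 0.4
```

Call:
{"op": "send_rows", "data": {
  "moves": [
    [-0.004, 0, 0, 0, 0],
    [-0.008, 0, 0, 0, 0]
  ]
}}

```text
clock: 8.38
position: [0.5272, 0.2028, 0.0655]
tcp_rot: [0.0, 0.667, 0.745, 0.0]
contact_force: [0.3, 0.8, 1.0]
width: 0.0476
grip_force: 0.5
```

```bash
python3 -c "
from h import *
plan([.5443,.0459,.065],6.3); print(lane(arm.get_obs()['position']))
im,d,c=grab('side'); P=cloud(d,c); L=lane(P); cv2.imwrite('pics/crop5.png',cv2.resize(im[230:370,240:410],None,fx=4,fy=4,interpolation=3))
for u in(305,326,346): print([(v,round(L[v,u,1]*1e3),round(P[v,u,2]*1e3)) for v in range(296,335,4)])
"
```

```text
t 8.38 pos [0.5272 0.2028 0.0655] yang 6.26 zax [ 0.  0. -1.] F [0.3 0.8 1. ] w 0.0476 q [0.27 0.03 1.94 0.   1.17 0.16]
shift [-1.578e-01 -1.000e-04  5.000e-04] twist -0.0007
[0.000228   0.22383545]
[(296, 212, 97), (300, 213, 87), (304, 213, 75), (308, 214, 64), (312, 214, 52), (316, 218, 45), (320, 220, 35), (324, 235, 43), (328, 241, 39), (332, 246, 33)]
[(296, 214, 100), (300, 214, 89), (304, 212, 75), (308, 214, 65), (312, 213, 52), (316, 216, 44), (320, 222, 39), (324, 234, 43), (328, 242, 42), (332, 248, 38)]
[(296, 213, 101), (300, 215, 91), (304, 213, 77), (308, 214, 67), (312, 213, 53), (316, 214, 43), (320, 220, 38), (324, 232, 41), (328, 241, 42), (332, 246, 36)]
```

Contact works at this height: the carrier's wall is now at 0.2135. I'll continue and check along the way.

Call:
{"op": "send_rows", "data": {
  "moves": [
    [-0.004, 0, 0, 0, 0],
    [-0.008, 0, 0, 0, 0],
    [-0.012, 0, 0, 0, 0],
    [-0.016, 0, 0, 0, 0],
    [-0.02, 0, 0, 0, 0],
    [-0.024, 0, 0, 0, 0],
    [-0.028, 0, 0, 0, 0],
    [-0.032, 0, 0, 0, 0],
    [-0.036, 0, 0, 0, 0],
    [-0.04, 0, 0, 0, 0],
    [-0.044, 0, 0, 0, 0],
    [-0.048, 0, 0, 0, 0]
  ]
}}

```text
clock: 9.43
position: [0.5323, 0.1549, 0.0655]
tcp_rot: [-0.0, 0.668, 0.745, 0.0]
contact_force: [0.9, 0.9, -0.2]
width: 0.0472
grip_force: 0.5
```

```bash
cat > chk.py <<'E'
from h import *
plan([.5443,.0459,.065],6.3); print(lane(arm.get_obs()['position']))
im,d,c=grab('side'); P=cloud(d,c); L=lane(P)
m=(d>0)&(abs(L[...,0])<.05)&(P[...,2]>.06)&(P[...,2]<.098)&(im[...,0].astype(int)>im[...,2]+35)
y=L[m][:,1]; print("blue wall y",len(y),np.percentile(y,[5,50,95]).round(4))
E
python3 chk.py
```

```text
t 9.43 pos [0.5323 0.1549 0.0655] yang 6.25 zax [ 0.  0. -1.] F [ 0.9  0.9 -0.2] w 0.0472 q [0.19 0.01 1.96 0.   1.17 0.08]
shift [-1.096e-01  1.000e-04  5.000e-04] twist -0.0009
[9.36640187e-05 1.75638044e-01]
blue wall y 545 [-0.6886  0.1649  0.1667]
```

Good, the wall is at 0.165 and following. Continue.

Call:
{"op": "send_rows", "data": {
  "moves": [
    [-0.004, 0, 0, 0, 0],
    [-0.008, 0, 0, 0, 0],
    [-0.012, 0, 0, 0, 0],
    [-0.016, 0, 0, 0, 0],
    [-0.02, 0, 0, 0, 0],
    [-0.024, 0, 0, 0, 0],
    [-0.028, 0, 0, 0, 0],
    [-0.032, 0, 0, 0, 0],
    [-0.036, 0, 0, 0, 0],
    [-0.04, 0, 0, 0, 0],
    [-0.044, 0, 0, 0, 0],
    [-0.048, 0, 0, 0, 0]
  ]
}}

```text
clock: 10.48
position: [0.5376, 0.1071, 0.0655]
tcp_rot: [0.0, 0.668, 0.745, 0.0]
contact_force: [1.3, 0.9, -0.1]
width: 0.0475
grip_force: 0.5
```

Call:
{"op": "send_rows", "data": {
  "moves": [
    [-0.004, 0, 0, 0, 0],
    [-0.008, 0, 0, 0, 0],
    [-0.012, 0, 0, 0, 0],
    [-0.016, 0, 0, 0, 0],
    [-0.02, 0, 0, 0, 0],
    [-0.024, 0, 0, 0, 0],
    [-0.028, 0, 0, 0, 0],
    [-0.032, 0, 0, 0, 0],
    [-0.036, 0, 0, 0, 0],
    [-0.04, 0, 0, 0, 0],
    [-0.044, 0, 0, 0, 0],
    [-0.048, 0, 0, 0, 0]
  ]
}}

```text
clock: 11.48
position: [0.5428, 0.0594, 0.0655]
tcp_rot: [0.0, 0.668, 0.745, 0.0]
contact_force: [0.2, 0.2, -0.3]
width: 0.0473
grip_force: 0.4
```

```bash
python3 chk.py
```

```text
t 11.48 pos [0.5428 0.0594 0.0655] yang 6.25 zax [ 0. -0. -1.] F [ 0.2  0.2 -0.3] w 0.0473 q [ 0.01 -0.01  1.98 -0.    1.17 -0.1 ]
shift [-0.0136  0.0001  0.0005] twist -0.0009
[3.19206348e-06 7.95878813e-02]
blue wall y 199 [0.0671 0.0691 0.071 ]
```

Now 14 mm remains. I'll press in gently.

Call:
{"op": "send_rows", "data": {
  "moves": [
    [-0.004, 0, 0, 0, 0],
    [-0.008, 0, 0, 0, 0],
    [-0.011, 0, 0, 0, 0],
    [-0.013, 0, 0, 0, 0],
    [-0.014, 0, 0, 0, 0]
  ]
}}

```text
clock: 11.95
position: [0.5442, 0.0455, 0.0655]
tcp_rot: [0.0, 0.668, 0.744, -0.0]
contact_force: [-0.4, 0.6, 0.2]
width: 0.0474
grip_force: 0.3
```

Call:
{"op": "send_rows", "data": {
  "moves": [
    [-0.001, 0, 0, 0, 0],
    [-0.0015, 0, 0, 0, 0],
    [-0.0015, 0, 0, 0, 0]
  ]
}}

```text
clock: 12.2
position: [0.5442, 0.0448, 0.0654]
tcp_rot: [-0.0, 0.668, 0.745, 0.0]
contact_force: [-0.2, 1.8, 0.7]
width: 0.0479
grip_force: 1.1
```

```bash
python3 chk.py
```

```text
t 12.2 pos [0.5442 0.0448 0.0654] yang 6.24 zax [-0.     0.001 -1.   ] F [-0.2  1.8  0.7] w 0.0479 q [-0.02 -0.01  1.98  0.    1.17 -0.13]
shift [0.0011 0.0002 0.0004] twist -0.001
[-0.00013723  0.06491281]
blue wall y 164 [0.0529 0.0545 0.0563]
```

Call:
{"op": "send_rows", "data": {
  "moves": [
    [-0.001, 0, 0, 0, 0],
    [-0.002, 0, 0, 0, 0],
    [-0.002, 0, 0, 0, 0],
    [-0.002, 0, 0, 0, 0]
  ]
}}

```text
clock: 12.58
position: [0.5441, 0.0442, 0.0654]
tcp_rot: [-0.002, 0.668, 0.745, 0.001]
contact_force: [-2.0, 8.1, 0.4]
width: 0.0478
grip_force: 3.7
```

```bash
python3 chk.py
```

```text
t 12.58 pos [0.5441 0.0442 0.0654] yang 6.24 zax [-0.001  0.003 -1.   ] F [-2.   8.1  0.4] w 0.0478 q [-0.02 -0.01  1.98  0.    1.17 -0.13]
shift [0.0017 0.0004 0.0004] twist -0.0011
[-0.00035383  0.0643184 ]
blue wall y 164 [0.0522 0.0542 0.0565]
```

Carrier is fully home: 8 N reaction and the wall at 0.054. I'll back off, lift, and head to the tall tube.

Call:
{"op": "send_rows", "data": {
  "moves": [
    [0.004, 0, 0, 0, -1],
    [0.015, 0, 0, 0, 0],
    [0.03, 0, 0, 0, 0],
    [0.03, 0, -0.04, 0, 0],
    [0.03, 0, -0.08, 0, 0],
    [0.03, 0, -0.12, 0, -1],
    [0.03, 0, -0.16, 0, -1],
    [0.03, 0, -0.2, 0, -1],
    [0.03, 0, -0.22, 0, -1],
    [0.03, 0, -0.22, 0, -1]
  ]
}}

```text
clock: 13.47
position: [0.5443, 0.0725, 0.2932]
tcp_rot: [0.005, 0.667, 0.745, 0.004]
contact_force: [0.6, 0.9, 0.7]
width: 0.0753
grip_force: 0.0
```

```bash
python3 chk.py | tail -1; python3 -c "
from h import *
plan([.441,-.294,.285],82.8)"
```

```text
blue wall y 351 [-0.5447 -0.486   0.0558]
t 13.52 pos [0.543  0.0725 0.2894] yang 6.26 zax [ 0.007 -0.001 -1.   ] F [-0.8 -0.7 -0. ] w 0.0798 q [ 0.04 -0.15  1.74 -0.    1.55 -0.07]
shift [-0.3532 -0.1414  0.0039] twist -1.336
```

Call:
{"op": "send_rows", "data": {
  "moves": [
    [-0.353, -0.141, 0, -1.336, -1],
    [-0.353, -0.141, 0, -1.336, -1],
    [-0.353, -0.141, 0, -1.336, -1],
    [-0.353, -0.141, 0, -1.336, -1],
    [-0.353, -0.141, 0, -1.336, -1],
    [-0.353, -0.141, 0, -1.336, -1],
    [-0.353, -0.141, 0, -1.336, -1],
    [-0.353, -0.141, 0, -1.336, -1],
    [-0.353, -0.141, 0, -1.336, -1],
    [-0.353, -0.141, 0, -1.336, -1],
    [-0.353, -0.141, 0, -1.336, -1],
    [-0.353, -0.141, 0, -1.336, -1]
  ]
}}

```text
clock: 14.52
position: [0.4377, -0.2959, 0.2822]
tcp_rot: [-0.002, 0.062, 0.998, 0.001]
contact_force: [0.4, -0.2, 0.2]
width: 0.0949
grip_force: 0.0
```

Call:
{"op": "send_rows", "data": {
  "moves": [
    [0, 0, 0.04, 0, -1],
    [0, 0, 0.08, 0, -1],
    [0, 0, 0.08, 0, -1],
    [0, 0, 0.08, 0, -1],
    [0, 0, 0.08, 0, -1],
    [0, 0, 0.08, 0, -1]
  ]
}}

```text
clock: 15.02
position: [0.441, -0.295, 0.2085]
tcp_rot: [0.002, 0.063, 0.998, -0.001]
contact_force: [0.9, 0.3, 1.3]
width: 0.095
grip_force: 0.0
```

```bash
python3 -c "
from h import *
plan([.441,-.294,.076],82.8)
for n in('wrist','scene','side'):
    im,d,c=grab(n); P=cloud(d,c); np.savez(n+'6.npz',P=P,d=d,im=im)
    m=(d>0)&(P[...,2]>.102)&(P[...,2]<.12)&(np.hypot(P[...,0]-.441,P[...,1]+.294)<.035)
    if m.sum()>5: q=P[m]; print(n,m.sum(),q.mean(0).round(4),circ(q),cv2.minAreaRect((q[:,:2]*1000).astype(np.float32)))
    if n=='wrist': cv2.imwrite('pics/wrist6.png',im)
    m=(d>0)&(abs(P[...,2]-.106)<.006)&(np.abs(lane(P))<.07).all(-1)
    q=P[m]; print(n,'carrier',m.sum()); 
    if m.sum()>200: r=cv2.minAreaRect((lane(q)*1000).astype(np.float32)); print(r)
"
```

```text
t 15.02 pos [ 0.441  -0.295   0.2085] yang 82.81 zax [ 0.003 -0.003 -1.   ] F [0.9 0.3 1.3] w 0.095 q [-0.69 -0.17  1.88 -0.    1.42 -2.14]
shift [0.0006 0.0013 0.1325] twist 0.0001
wrist 790 [ 0.4416 -0.2966  0.1093] (array([ 442.5, -296.6]), 14.9) ((442.4908447265625, -296.64605712890625), (28.150434494018555, 29.829896926879883), 81.94279479980469)
wrist carrier 3159
((-29.108882904052734, -15.42551040649414), (115.31707000732422, 66.43484497070312), 82.14906311035156)
scene 228 [ 0.443  -0.2959  0.1111] (array([ 441.3, -295. ]), 15.3) ((441.8999938964844, -295.01611328125), (28.72827911376953, 29.13393783569336), 47.158424377441406)
scene carrier 1594
((-0.29932403564453125, -5.138286590576172), (138.00230407714844, 123.10271453857422), 0.10057487338781357)
side 69 [ 0.442  -0.291   0.1074] (array([ 442.3, -293.5]), 15.7) ((442.66375732421875, -294.1365051269531), (27.10654640197754, 29.919315338134766), 5.5796661376953125)
side carrier 1636
((-0.6366806030273438, -0.9461326599121094), (138.87515258789062, 116.02227783203125), 0.2827172875404358)
```

View pics/wrist6.png

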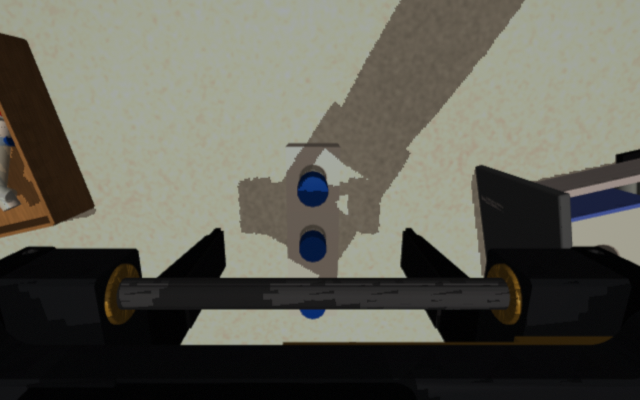

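The wrist view shows the rack row (caps at (313,190), (313,247), (313,312)) centred between the open fingers, and the depth puts the tall cap within 1–2 mm of the TCP axis. I'll descend and grip.

Call:
{"op": "send_rows", "data": {
  "moves": [
    [-0.001, 0, 0.03, 0, -1],
    [-0.001, 0, 0.06, 0, -1],
    [-0.001, 0, 0.09, 0, -1],
    [-0.001, 0, 0.115, 0, -1],
    [-0.001, 0, 0.13, 0, -1],
    [-0.001, 0, 0.13, 0, -1],
    [-0.001, 0, 0.13, 0, -1],
    [-0.001, 0, 0.13, 0, -1]
  ]
}}

```text
clock: 15.83
position: [0.4419, -0.2952, 0.0778]
tcp_rot: [0.001, 0.063, 0.998, -0.001]
contact_force: [0.2, -0.7, -0.2]
width: 0.0949
grip_force: 0.0
```

Call:
{"op": "send_rows", "data": {
  "force": 15,
  "moves": [
    [0, 0, 0, 0, 1],
    [0, 0, 0, 0, 1],
    [0, 0, 0, 0, 1],
    [0, 0, 0, 0, 1],
    [0, 0, 0, 0, 1],
    [0, 0, 0, 0, 1],
    [0, 0, 0, 0, 1],
    [0, 0, 0, 0, 1],
    [0, 0, 0, 0, 1],
    [0, 0, 0, 0, 1],
    [0, 0, 0, 0, 1],
    [0, 0, 0, 0, 1]
  ]
}}

```text
clock: 16.83
position: [0.4406, -0.2941, 0.0754]
tcp_rot: [-0.0, 0.063, 0.998, 0.0]
contact_force: [-0.3, -0.4, 0.2]
width: 0.0207
grip_force: 0.0
```

The opening is 21 mm with no grip force, but the cap is 30 mm, so the grip isn't normal. I'll look before moving anything.

```bash
python3 -c "
from h import *
plan([.442,-.295,.076],82.8); o=arm.get_obs(); print(o['width'],o['grip_force'])
a,d,c=grab('scene'); P=cloud(d,c); b,d2,c2=grab('side'); P2=cloud(d2,c2)
print(arm.get_obs()['width'])
for c_,n in((c,'scene'),(c2,'side')):
    X=np.array([.441,-.294,.0754]); f=200/np.tan(np.radians(c_['vertical_fov'])/2); x=np.array(c_['R'])@X+c_['t']; print(n,x[:2]/x[2]*f+[c_['cx'],c_['cy']])
A=cv2.resize(a[220:340,130:280],None,fx=2.6,fy=2.6,interpolation=3); B=cv2.resize(b[110:230,290:440],None,fx=2.6,fy=2.6,interpolation=3)
cv2.imwrite('pics/crop7.png',np.hstack([A,B]))
"
```

```text
t 16.83 pos [ 0.4406 -0.2941  0.0754] yang 82.79 zax [-0.  0. -1.] F [-0.3 -0.4  0.2] w 0.0207 q [-0.69 -0.06  2.01  0.    1.19 -2.13]
shift [-0.0015 -0.0007 -0.0006] twist -0.0001
0.02071079777712546 0.0
0.012707856751942245
scene [196.64414319 274.23854342]
side [377.50550832 168.91145903]
```

View pics/crop7.png

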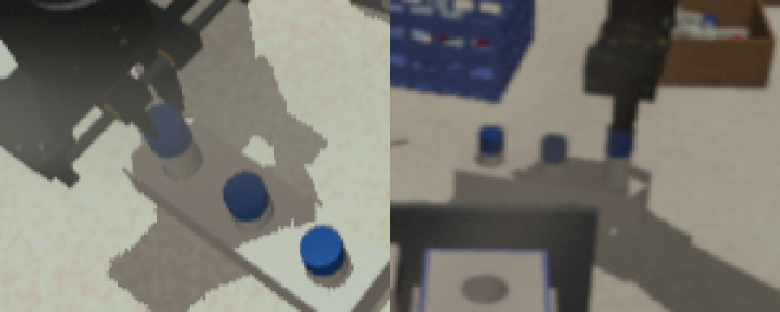

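The fingers keep closing (12.7 mm) without touching, and their visible tips end near the cap's top. My guess is that the real fingertips sit higher than the reported TCP. I'll check this against the earlier pictures by projecting the reported TCP into them.

```bash
python3 -c "
from h import *
def pr(n,X):
    c=arm.camera_info(n); f=200/np.tan(np.radians(c['vertical_fov'])/2); x=np.array(c['R'])@np.array(X)+c['t']; return (x[:2]/x[2]*f+[c['cx'],c['cy']]).round(1)
u=np.array([np.cos(np.radians(6.3)),np.sin(np.radians(6.3)),0])
for dz in(0,.02,.04):
    for s in(-.026,.026):
        print(dz,s,'crop4',(pr('side',np.array([.5253,.2223,.0661+dz])+s*u)-[240,230])*4,'crop3',(pr('scene',np.array([.5404,.0815,.0785+dz])+s*u)-[250,80])*2.6)
"
```

```text
0 -0.026 crop4 [390.8 363.6] crop3 [181.74 194.22]
0 0.026 crop4 [278.8 360.8] crop3 [237.38 210.08]
0.02 -0.026 crop4 [392. 336.] crop3 [182.   178.88]
0.02 0.026 crop4 [278.4 333.6] crop3 [238.42 195.  ]
0.04 -0.026 crop4 [393.6 308. ] crop3 [182.   163.02]
0.04 0.026 crop4 [278.  305.2] crop3 [239.72 179.4 ]
```

The rendered tips are about 20–35 mm higher than the reported TCP in both pictures, which explains both misses. I'll open, rise, and measure the real tip height by depth.

Call:
{"op": "send_rows", "data": {
  "moves": [
    [0, 0, 0, 0, -1],
    [0, 0, 0, 0, -1],
    [0, 0, 0, 0, -1],
    [0, 0, 0, 0, -1],
    [0, 0, 0, 0, -1],
    [0, 0, 0, 0, -1],
    [0, 0, 0, 0, -1],
    [0, 0, -0.03, 0, -1],
    [0, 0, -0.06, 0, -1],
    [0, 0, -0.06, 0, -1],
    [0, 0, -0.06, 0, -1]
  ]
}}

```text
clock: 17.85
position: [0.442, -0.2952, 0.138]
tcp_rot: [0.002, 0.063, 0.998, -0.001]
contact_force: [-0.6, 0.5, -0.1]
width: 0.08
grip_force: 0.0
```

```bash
python3 -c "
from h import *
plan([.442,-.295,.076],82.8); o=arm.get_obs(); M=rot(o).as_matrix(); print(o['width'])
for n in('scene','side','wrist'):
    im,d,c=grab(n); P=cloud(d,c); T=(P-o['position'])@M
    for s in(-1,1):
        m=(d>0)&(abs(T[...,0])<.02)&(s*T[...,1]>.03)&(s*T[...,1]<.08)&(T[...,2]>-.09)&(T[...,2]<.03)&(im.max(-1)<75)
        t=T[m]
        if len(t)>8:
            z=t[:,2]; e=t[z>np.percentile(z,90)]; print(n,s,len(t),'tip z (tool)',np.percentile(z,[50,90,97,100]).round(4),'xy',e.mean(0).round(4))
    m=(d>0)&(P[...,2]>.102)&(P[...,2]<.12)&(np.hypot(P[...,0]-.441,P[...,1]+.294)<.03)
    if m.sum()>5: q=P[m]; print(n,m.sum(),circ(q),q[:,2].mean())
"
```

```text
t 17.85 pos [ 0.442  -0.2952  0.138 ] yang 82.79 zax [ 0.004 -0.003 -1.   ] F [-0.6  0.5 -0.1] w 0.08 q [-0.69 -0.12  1.96  0.    1.3  -2.13]
shift [0.0002 0.0004 0.062 ] twist -0.0001
0.07998163042103876
scene 1 157 tip z (tool) [-0.0663 -0.0474 -0.0418 -0.0409] xy [-0.0009  0.0421 -0.0434]
scene 225 (array([ 441.4, -295.3]), 15.4) 0.1111100647279302
side -1 13 tip z (tool) [-0.0426 -0.0368 -0.0355 -0.0349] xy [ 0.0111 -0.0446 -0.0357]
side 1 160 tip z (tool) [-0.0659 -0.0445 -0.0399 -0.0367] xy [ 0.0027  0.0481 -0.0408]
side 68 (array([ 442.3, -296.5]), 18.0) 0.10774403646961686
wrist -1 2008 tip z (tool) [-0.0667 -0.0419 -0.0365 -0.033 ] xy [ 0.0059 -0.0441 -0.038 ]
wrist 1 1987 tip z (tool) [-0.067  -0.0431 -0.0378 -0.0341] xy [ 0.006   0.0456 -0.0392]
wrist 1295 (array([ 441.7, -296.1]), 14.9) 0.10821361346026973
```

All three cameras agree that the real tips are about 36 mm above the reported TCP. So a reported z of about 0.040 puts the pads mid-cap, and I'll go there and grip.

Call:
{"op": "send_rows", "data": {
  "moves": [
    [0, 0, 0, 0, -1],
    [0, 0, 0.025, 0, -1],
    [0, 0, 0.05, 0, -1],
    [0, 0, 0.075, 0, -1],
    [0, 0, 0.09, 0, -1],
    [0, 0, 0.097, 0, -1],
    [0, 0, 0.097, 0, -1],
    [0, 0, 0.097, 0, -1],
    [0, 0, 0.097, 0, -1]
  ]
}}

```text
clock: 18.75
position: [0.4414, -0.2948, 0.0397]
tcp_rot: [0.001, 0.063, 0.998, -0.001]
contact_force: [0.0, 0.3, 0.3]
width: 0.0953
grip_force: 0.0
```

Call:
{"op": "send_rows", "data": {
  "force": 15,
  "moves": [
    [0, 0, 0, 0, 1],
    [0, 0, 0, 0, 1],
    [0, 0, 0, 0, 1],
    [0, 0, 0, 0, 1],
    [0, 0, 0, 0, 1],
    [0, 0, 0, 0, 1],
    [0, 0, 0, 0, 1],
    [0, 0, 0, 0, 1],
    [0, 0, 0, 0, 1],
    [0, 0, 0, 0, 1],
    [0, 0, 0, 0, 1],
    [0, 0, 0, 0, 1]
  ]
}}

```text
clock: 19.75
position: [0.4406, -0.2941, 0.0384]
tcp_rot: [-0.0, 0.063, 0.998, 0.0]
contact_force: [-0.4, -0.5, -0.7]
width: 0.0299
grip_force: 15.0
```

Gripped: 29.9 mm opening at 15 N. Lift straight up, then measure the well and the tube.

Call:
{"op": "send_rows", "data": {
  "moves": [
    [0, 0, -0.01, 0, 1],
    [0, 0, -0.025, 0, 1],
    [0, 0, -0.045, 0, 1],
    [0, 0, -0.065, 0, 1],
    [0, 0, -0.085, 0, 1],
    [0, 0, -0.11, 0, 1],
    [0, 0, -0.135, 0, 1],
    [0, 0, -0.16, 0, 1],
    [0, 0, -0.18, 0, 1],
    [0, 0, -0.19, 0, 1],
    [0, 0, -0.19, 0, 1],
    [0, 0, -0.19, 0, 1]
  ]
}}

```text
clock: 20.75
position: [0.4405, -0.294, 0.2284]
tcp_rot: [0.0, 0.063, 0.998, -0.0]
contact_force: [-0.5, 0.6, -1.3]
width: 0.0298
grip_force: 15.0
```

```bash
cat > tube.py <<'E'
from h import *
o=arm.get_obs(); M=rot(o).as_matrix(); print(o["clock"],o["position"].round(4),o["width"],o["grip_force"],M[:,2].round(4))
for n in("scene","side","wrist"):
    im,d,c=grab(n); P=cloud(d,c); I=im.astype(int); T=(P-o["position"])@M
    # white body of held tube: below the tips, near the axis (tool frame)
    m=(d>0)&(np.hypot(T[...,0],T[...,1])<.03)&(T[...,2]>-.03)&(T[...,2]<.06)&(I.min(-1)>70)
    q=P[m]
    if len(q)>30:
        print(n,"tube",len(q),"zmin",np.percentile(q[:,2],[1,5]).round(4))
        for lo in np.arange(q[:,2].min(),q[:,2].max(),.015):
            s=q[(q[:,2]>=lo)&(q[:,2]<lo+.015)]
            if len(s)<10: continue
            # fit circle of known radius 14 mm to the visible side
            from scipy.optimize import least_squares
            f=least_squares(lambda p:np.hypot(*(s[:,:2]-p).T)-.014,s[:,:2].mean(0)+ (s[:,:2].mean(0)-(-np.array(c["R"]).T@c["t"])[:2])*.012,loss="soft_l1",f_scale=.002)
            print("   z",lo.round(3),len(s),f.x.round(4))
    L=lane(P); t=(d>0)&(abs(P[...,2]-.105)<.006)&(np.abs(L)<.052).all(-1)&(I.min(-1)>90)
    h=(d>0)&(P[...,2]<.095)&(np.hypot(L[...,0],L[...,1])<.03)
    # well mouth: contour of the hole inside the white top, projected on z=.105
    k=cv2.morphologyEx(t.astype(np.uint8),cv2.MORPH_CLOSE,np.ones((3,3)))
    cs,hi=cv2.findContours(k,cv2.RETR_CCOMP,cv2.CHAIN_APPROX_NONE)
    for i,cc in enumerate(cs):
        if hi[0][i][3]>=0 and len(cc)>15:
            g=cc[:,0]; p=P[g[:,1],g[:,0]]; p=p[abs(p[:,2]-.105)<.006]
            e=cv2.fitEllipse((p[:,:2]*1000).astype(np.float32)); print(n,"well",len(p),np.round(e[0],1),np.round(e[1],1),"lane",(lane(np.array(e[0])/1000)*1e3).round(1))
E
python3 tube.py
```

```text
20.75 [ 0.4405 -0.294   0.2284] 0.029793895700801876 14.99971255660057 [ 2.e-04 -1.e-04 -1.e+00]
scene tube 354 zmin [0.2033 0.207 ]
   z 0.202 81 [ 0.4406 -0.2938]
   z 0.217 95 [ 0.4407 -0.2938]
   z 0.232 101 [ 0.4411 -0.2938]
   z 0.247 77 [ 0.4411 -0.2935]
scene well 48 [550.6 -20.8] [41.5 41.7] lane [-1. -1.]
side tube 189 zmin [0.2006 0.2029]
   z 0.199 42 [ 0.442  -0.2941]
   z 0.214 48 [ 0.4413 -0.2938]
   z 0.229 50 [ 0.441  -0.2928]
   z 0.244 49 [ 0.4411 -0.2932]
side well 41 [551.3 -18.7] [41.2 41.7] lane [-0.1  1. ]
wrist tube 37 zmin [0.199  0.1995]
   z 0.199 20 [ 0.4419 -0.2953]
   z 0.244 10 [ 0.4419 -0.2948]
```

The tube is held upright on the TCP axis with its underside at 0.200. The well is at (0.551, -0.020), so it's home. Carry over the screen.

```bash
python3 -c "
from h import *
plan([.5505,-.0199,.2284],82.8)"
```

```text
t 20.9 pos [ 0.4397 -0.2934  0.2263] yang 82.79 zax [-0.003  0.002 -1.   ] F [-0.8  0.3 -1.3] w 0.0298 q [-0.69 -0.17  1.86  0.    1.46 -2.14]
shift [-0.0756  0.2852 -0.0018] twist -0.0001
```

Call:
{"op": "send_rows", "data": {
  "moves": [
    [-0.004, 0.014, 0, 0, 1],
    [-0.01, 0.04, 0, 0, 1],
    [-0.018, 0.068, 0, 0, 1],
    [-0.026, 0.098, 0, 0, 1],
    [-0.034, 0.128, 0, 0, 1],
    [-0.042, 0.158, 0, 0, 1],
    [-0.05, 0.188, 0, 0, 1],
    [-0.058, 0.218, 0, 0, 1],
    [-0.065, 0.245, 0, 0, 1],
    [-0.071, 0.267, 0, 0, 1],
    [-0.074, 0.28, 0, 0, 1],
    [-0.0755, 0.285, 0, 0, 1]
  ]
}}

```text
clock: 21.9
position: [0.5509, -0.0192, 0.2269]
tcp_rot: [-0.001, 0.062, 0.998, 0.0]
contact_force: [0.7, -0.3, -0.3]
width: 0.0298
grip_force: 15.0
```

Call:
{"op": "send_rows", "data": {
  "moves": [
    [0, 0, 0.01, 0, 1],
    [0, 0, 0.02, 0, 1],
    [0, 0, 0.03, 0, 1],
    [0, 0, 0.04, 0, 1],
    [0, 0, 0.045, 0, 1],
    [0, 0, 0.05, 0, 1],
    [0, 0, 0.05, 0, 1],
    [0, 0, 0.05, 0, 1],
    [0, 0, 0.05, 0, 1]
  ]
}}

```text
clock: 22.65
position: [0.5516, -0.021, 0.1791]
tcp_rot: [0.001, 0.063, 0.998, -0.0]
contact_force: [-0.7, 0.5, -0.8]
width: 0.0296
grip_force: 15.0
```

```bash
python3 tube.py; python3 -c "
from h import *
plan([.5505,-.0199,.1454],82.8)"
```

```text
22.65 [ 0.5516 -0.021   0.1791] 0.029557349851727584 14.999799728393555 [ 1.1e-03 -2.0e-04 -1.0e+00]
scene tube 252 zmin [0.1538 0.1568]
   z 0.153 59 [ 0.5517 -0.0207]
   z 0.168 71 [ 0.5517 -0.0203]
   z 0.183 69 [ 0.5517 -0.0207]
   z 0.198 53 [ 0.5521 -0.0206]
scene well 49 [551.4 -21. ] [41.9 42.6] lane [-0.2 -1.3]
side tube 261 zmin [0.1509 0.1533]
   z 0.151 66 [ 0.5531 -0.0216]
   z 0.166 64 [ 0.5536 -0.0211]
   z 0.181 67 [ 0.5529 -0.0208]
   z 0.196 64 [ 0.5529 -0.0205]
wrist tube 321 zmin [0.1528 0.1542]
   z 0.152 81 [ 0.5539 -0.0228]
   z 0.167 41 [ 0.5539 -0.0225]
   z 0.182 104 [ 0.5535 -0.0223]
   z 0.197 95 [ 0.5536 -0.0221]
t 22.8 pos [ 0.5517 -0.0209  0.1792] yang 82.8 zax [ 0.001 -0.    -1.   ] F [-0.5  0.3 -0.1] w 0.0294 q [-0.14 -0.1   1.87  0.    1.37 -1.58]
shift [0.0013 0.0008 0.0338] twist -0.0
```

Call:
{"op": "send_rows", "data": {
  "moves": [
    [0.001, 0.001, 0.006, 0, 1],
    [0.001, 0.001, 0.012, 0, 1],
    [0.001, 0.001, 0.018, 0, 1],
    [0.001, 0.001, 0.024, 0, 1],
    [0.001, 0.001, 0.029, 0, 1],
    [0.001, 0.001, 0.032, 0, 1],
    [0.001, 0.001, 0.033, 0, 1],
    [0.001, 0.001, 0.033, 0, 1],
    [0.001, 0.001, 0.033, 0, 1],
    [0.001, 0.001, 0.033, 0, 1],
    [0.001, 0.001, 0.033, 0, 1]
  ]
}}

```text
clock: 23.72
position: [0.5507, -0.0198, 0.146]
tcp_rot: [0.0, 0.063, 0.998, -0.0]
contact_force: [0.4, -0.1, -1.6]
width: 0.0299
grip_force: 15.0
```

```bash
python3 tube.py; python3 -c "
from h import *
plan([.5505,-.0199,.1454],82.8)
im,d,c=grab('side'); s,d2,c2=grab('scene')
cv2.imwrite('pics/crop8.png',np.hstack([cv2.resize(im[150:270,250:400],None,fx=2.6,fy=2.6,interpolation=3),cv2.resize(s[110:230,260:410],None,fx=2.6,fy=2.6,interpolation=3)]))"
```

```text
23.7167 [ 0.5507 -0.0198  0.146 ] 0.029902715897713504 14.999719262123108 [ 9.e-04 -1.e-04 -1.e+00]
scene tube 479 zmin [0.0877 0.0979]
   z 0.086 31 [ 0.5461 -0.0115]
   z 0.101 215 [ 0.5542 -0.0236]
   z 0.116 38 [ 0.5507 -0.0195]
   z 0.131 68 [ 0.5507 -0.0192]
   z 0.146 58 [ 0.5511 -0.0192]
   z 0.161 69 [ 0.5511 -0.0192]
side tube 468 zmin [0.0866 0.0905]
   z 0.086 51 [ 0.5525 -0.0276]
   z 0.101 161 [ 0.5496 -0.0127]
   z 0.116 59 [ 0.552  -0.0203]
   z 0.131 68 [ 0.5519 -0.02  ]
   z 0.146 65 [ 0.5517 -0.0194]
   z 0.161 64 [ 0.5516 -0.0194]
wrist tube 2947 zmin [0.1021 0.103 ]
   z 0.091 2117 [ 0.5429 -0.0171]
   z 0.106 32 [ 0.5528 -0.0216]
   z 0.121 153 [ 0.5528 -0.0215]
   z 0.136 177 [ 0.5527 -0.0213]
   z 0.151 268 [ 0.5524 -0.0211]
   z 0.166 200 [ 0.5524 -0.0209]
t 23.87 pos [ 0.5505 -0.0198  0.1458] yang 82.79 zax [ 0. -0. -1.] F [ 0.5 -0.5 -0.8] w 0.0296 q [-0.13 -0.07  1.9   0.    1.31 -1.58]
shift [ 0.     -0.0001  0.0004] twist -0.0002
```

View pics/crop8.png

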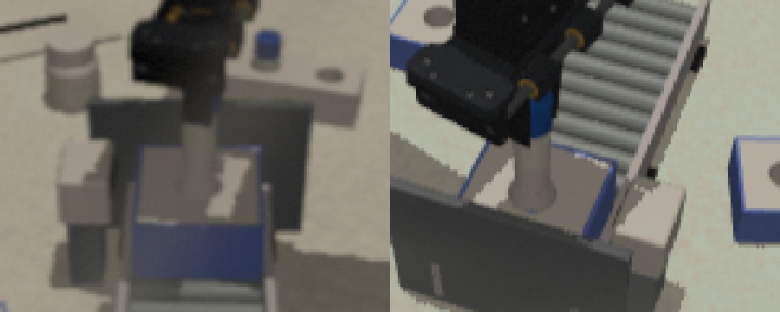

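The view shows the tube upright above the well, at about crop (200,185) and (533,195), with the carrier against the screen. It's about 1 mm off the axis and 12 mm above the mouth. I'll let it settle and hand in.

Call:
{"op": "send_rows", "data": {
  "moves": [
    [0, 0, 0, 0, 1],
    [0, 0, 0, 0, 1],
    [0, 0, 0, 0, 1],
    [0, 0, 0, 0, 1],
    [0, 0, 0, 0, 1],
    [0, 0, 0, 0, 1]
  ]
}}

```text
clock: 24.47
position: [0.5504, -0.0197, 0.1455]
tcp_rot: [-0.0, 0.063, 0.998, 0.0]
contact_force: [0.3, 0.4, -0.6]
width: 0.0295
grip_force: 15.0
```

```bash
python3 -c "
from h import *
plan([.5505,-.0199,.1454],82.8); print(arm.finish_job())"
```

```text
t 24.47 pos [ 0.5504 -0.0197  0.1455] yang 82.79 zax [-0.  0. -1.] F [ 0.3  0.4 -0.6] w 0.0295 q [-0.13 -0.07  1.9   0.    1.31 -1.58]
shift [-0.0002 -0.0002  0.0001] twist -0.0001
the job is handed in; nothing more can be done
None
```

I handed the job in at 24.5 s with the carrier home against the screen and the tall tube held upright about 12 mm above the well, roughly 1 mm off its axis; no verdict was returned, and the first push and first grip both missed because the real fingertips sit about 36 mm above the reported TCP, which I then measured and corrected for.

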